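Dock the bench scraper and hold the wiper slide at its mark

TASK

Clean the bench scraper: lift it out of the wooden rest and slide it blade-down, fully home, into the slot of the sanitising dock, and let go of it. Then pull the dock's spring-return slide out by its cross bar until the bar is level with the two upright mark fins, and finish while still holding it there, because it springs back if released. Leave the mug, bowl, shaker and jar where they are.

Things in the scene. Friction and masses are not known exactly. Their poses are not given: they have to be found in the camera images.
- scraper: Loose bench scraper, about 0.18 kg: steel blade 110 long x 3 thick x 80 mm high; dark wooden handle bar along its whole upper edge, 110 x 22 thick x 28 high, 78 to 106 mm above the lower edge. Origin: middle of the blade's lower edge. x along the blade, y through it, z up to the handle; a half turn makes no difference. Starts upright in the rest, may lean a few degrees.
- rest: Fixed wooden block 140 x 50 x 35 mm high in which the scraper stands at the start. Origin: centre of its underside, on the table. x along its groove (118 long, 5 wide, 25 mm deep).
- dock: Fixed sanitising dock: white base plate 240 (x) x 230 (y) x 30 mm high; the slide is pulled towards its -x. Origin: centre of its underside, on the table. At y = +65 mm an aluminium slotted block 150 x 60 mm, top 80 mm above the table; at y = -65 mm the track of the slide, with a housing 75 mm high behind it at x = 95 to 115 mm.
- slot (a point): Middle of the slot's floor in the dock's block, 30 mm above the table; axes as the dock's. The slot runs along x: 122 mm long, 8 mm wide, 50 mm deep, with a 45 degree lead-in 8 mm high that widens it to 24 mm at the top. A fully home scraper has its origin here and its x along this x.
- puller: Spring-return slide: steel carriage 44 x 46 mm, stem and black cross bar 14 (x) x 50 (y) x 26 mm high, 72 to 98 mm above this origin. Origin: under the bar's middle, 30 mm above the table; axes as the dock's. Starts home at dock (30, -65, 30) mm; moves only along dock -x, 0 to 100 mm, and can pass the mark. Spring: about 4 N at home, plus 0.8 N per 10 mm.
- mark: Fixed, adjustable mark: two upright dark steel fins (3 mm thin along x, 12 wide, 32 mm high), one each side of the track, 34 to 46 mm from its centre line. Origin: on the centre line between them, 30 mm above the table; axes as the dock's. The slide is at the mark when its origin is here, 45 to 85 mm out from home.
- mug: Bystander: white mug, 80 mm across, 75 mm high. Origin: centre of its underside.
- bowl: Bystander: white bowl, 120 mm across, 50 mm high. Origin: centre of its underside.
- shaker: Bystander: light wooden shaker, 44 mm across, 84 mm high, standing between robot and work. Origin: centre of its underside.
- jar: Bystander: amber glass jar, 70 mm across, 100 mm high. Origin: centre of its underside.
Things that resemble listed ones, but are neither listed nor needed, are in the scene too. What is shaped like the scraper but pink or yellow is not meant.

How it is judged (in metres and radians):
On the way:
1. the scraper is fully home in the dock's slot and let go (x of scraper in the frame of slot between -0.012 and 0.012 m and y of scraper in the frame of slot between -0.009 and 0.009 m and z of scraper in the frame of slot between -0.01 and 0.006 m and angle between the x axis of scraper and the x axis of dock, either way round below 0.12 rad and angle between scraper's own z axis and vertical below 0.22 rad and contact force between the fingers and scraper below 0.1 N), for 0.2 s.
At the end, for the whole second after the job is handed in: Scraper fully home in the slot (lower edge within 6 mm of its floor, within 12 mm of mid-slot, tilt under 0.22 rad), at rest and not touched by the fingers; slide still, within 6 mm of the mark, held by the robot (over 2 N) with no other object bearing on it (all of step 1 and x of puller in the frame of mark between -0.006 and 0.006 m and linear speed of puller below 0.01 m/s and linear speed of scraper below 0.02 m/s and contact force between any of the fingers, the arm and puller above 2 N and contact force between puller and mug below 0.3 N and contact force between puller and bowl below 0.3 N and contact force between puller and shaker below 0.3 N and contact force between puller and jar below 0.3 N and contact force between puller and scraper below 0.3 N); the arm keeps its last pose, push and grip.
It fails at once if the mug was shifted by more than 40 mm or tipped (distance of mug from where it was at the start of the episode above 0.04 m or angle between mug's own z axis and vertical above 0.5 rad).
It fails at once if the bowl was shifted by more than 40 mm or tipped (distance of bowl from where it was at the start of the episode above 0.04 m or angle between bowl's own z axis and vertical above 0.5 rad).
It fails at once if the shaker was shifted by more than 40 mm or tipped (distance of shaker from where it was at the start of the episode above 0.04 m or angle between shaker's own z axis and vertical above 0.5 rad).
It fails at once if the jar was shifted by more than 40 mm or tipped (distance of jar from where it was at the start of the episode above 0.04 m or angle between jar's own z axis and vertical above 0.5 rad).
It also fails if it takes over 61 s, if anything falls off the work surface, if the arm or the gripper's body presses on something with over 40 N, if the wrist force passes 120 N, or if a joint passes its speed limit or range.

ROBOT

A 7-joint arm with a two-finger parallel gripper is mounted at the origin on the work surface. World frame = base frame: x ahead of the robot, y to its left, z up, the work surface at z = 0. Lengths are in m, angles in degrees, forces in N, time in s.
With the tool pointing down it reaches from about 0.425 to 0.825 m from the base axis. Payload 3.6 kg.
Tool frame: the origin (TCP) lies between the finger pads; the fingertips stand arm.finger_overhang ahead of it and the grasp point (between the pads) lies 3 mm ahead of it (arm.finger_overhang is the distance from the TCP to the fingertips, in m); z points along the fingers, y is the line along which they close (so a half turn about z gives the same grasp; the last joint's range is limited). The gripper opens to 93 mm and grips with 3 to 60 N. Pads are 15 mm wide; open, the fingers measure 128 mm over their backs; the gripper's body (75 mm by 188 mm) begins 65 mm behind the grasp point.
Start: joints at [64.429, 35.231, -0.722, 81.555, 0.464, 63.22, -2.315], TCP at [0.265, -0.594, 0.241] pointing down, gripper open.
Joint ranges: [-178.69, 178.69], [-17.37, 117.87], [-77.05, 75.6], [15.02, 138.74], [-78.02, 258.01], [0.78, 113.62], [-162.83, 162.83]. Speed limits (degrees/s): [159.86, 159.86, 180, 180, 180, 180, 180].

INTERFACE

Orientations are given as a 3x3 rotation matrix whose columns are the frame's x, y, z axes.
In Python, from station import arm gives the robot as it stands.
- The arm moves only by the tool move_arm, never from a script. Its argument "steps" is a list of rows, each a list of 7 numbers: the closure in counts, from 0 (fully open) to 255 (shut), then the shift along the world's x, y, z in mm, then the turn, a rotation vector about the world's x, y, z in rad. A call has 1 to 10 rows; each row shifts and turns the commanded pose from where the row before left it; what a row does not reach is not made up. A row lasts 1/8 s, in which the tool goes at most 62.5 mm and 10.7 degrees, less where a joint would pass 70% of its speed; a pose out of reach is approached as far as the arm can. A call with a gripper value outside its range is refused whole. The fingers move at their own pace and stop on an object; "force" is the grip in N (left out, the last holds). Time passes only in rows, so rows that do not move let the fingers close. It gives the time, the measured TCP pose, the force, the opening and the grip force at its end, in the units of the state.
- arm.sense(): the state, without advancing time (a new reading comes with each control period).
- arm.read_camera(name): name is "scene" or "top" or "wrist"; returns (picture, depth): 480x640x3 uint8, blue, green, red; 480x640 float32, m along the optical axis (not along the pixel's ray), 0 where there is no reading.
- arm.get_calibration(name): a dict with "mtx" (3x3 intrinsics, pixels), "D" ([k1, k2, p1, p2, k3] as OpenCV has them; the pictures are not rectified), "rvec" (rotation vector, rad) and "tvec" (3), from world to camera coordinates, as OpenCV has them; the wrist camera has in their place "T_tool_cam" (4x4, takes a point from camera to tool coordinates, whose origin is the TCP and whose axes are the flange's). Camera axes: x right, y down, z forward; pixel columns grow to the right and rows downward; lengths in m; the calibration is good to about 2 mm. A picture is of the moment at which its call begins: read the wrist's pose just before it. get_calibration takes no time and is no camera call.
- arm.sign_off(): hands the job in; it is judged then, once.
The state is a dict: "time": time; "qpos": joint angles; "joint_vel": joint speeds; "effort": joint torques, N m; "position": TCP position; "tcp_rot": TCP orientation; "ft_force": force on the tool from outside, world axes, zero at the start; "wrist_torque": the same for the moment, N m; "opening": finger opening in m; "grasp_force": force on a finger pad.
Only numpy, scipy, OpenCV 4.12 (cv2) and the standard library are available. Lean on these libraries where they do the work, as an engineer would, in place of code of your own. Each camera call takes 0.05 s, during which the arm holds its last target. There are 200 camera calls.

## Working session

There is one attempt and no reset: what is moved stays moved. The work goes in short steps, Python scripts to look and compute and a tool call to move; the robot and the scene stay as the last step left them, time stands still between calls to the robot, and variables do not carry over. Pictures are saved under pics/ and viewed, at most 10 in all, crops included, and the job is handed in when it is done.

Besides the shell and the picture viewer there is one more tool, called after "Request:" in YAML: its name, and indented under it one key for each argument. move_arm: Moves the arm, as the interface text tells. Its arguments: {"type":"object","properties":{"steps":{"type":"array"},"force":{"type":"number"}},"required":["steps"]}

```bash
mkdir -p pics; ls; cat > h.py <<'E'
import numpy as np, cv2
from station import arm
def world(name, depth, cal, st=None):
    v,u=np.mgrid[0:480,0:640]
    p=cv2.undistortPoints(np.stack([u,v],-1).reshape(-1,1,2).astype(np.float64),cal["mtx"],np.array(cal["D"])).reshape(-1,2)
    c=np.c_[p,np.ones(len(p))]*depth.reshape(-1,1)
    if name=="wrist":
        T=np.array(cal["T_tool_cam"]); c=c@T[:3,:3].T+T[:3,3]
        w=c@np.array(st["tcp_rot"]).T+np.array(st["position"])
    else:
        R=cv2.Rodrigues(np.array(cal["rvec"],float))[0]; w=(c-np.array(cal["tvec"]).ravel())@R
    w=w.reshape(480,640,3); w[depth<=0]=np.nan
    return w
def shot(name):
    st=arm.sense(); im,d=arm.read_camera(name); cal={k:np.array(v) for k,v in arm.get_calibration(name).items()}
    return im,d,world(name,d,cal,st),st
E
python3 - <<'E'
from h import *
print(arm.finger_overhang, arm.sense())
for n in("top","scene"):
    im,d,w,st=shot(n); cv2.imwrite(f"pics/{n}0.png",im); np.savez(f"{n}0.npz",im=im,d=d,w=w)
    print(n,np.isfinite(w[...,0]).mean(),arm.get_calibration(n))
E
```

```text
pics
0.022 {'time': 0.0, 'qpos': array([64.42580082, 35.28830164, -0.7223451 , 81.63963808,  0.46692936,
       63.22033296, -2.31567262]), 'joint_vel': array([ 0.01751091,  0.02503887,  0.03071507,  0.0193236 , -0.16371773,
       -0.03148106,  0.0513876 ]), 'effort': array([ 7.63824460e-06, -4.58933580e+01,  2.08909493e-01, -1.65738147e+01,
       -6.11284235e-02,  2.04974797e-02,  2.46545524e-04]), 'position': array([ 0.26465192, -0.59288173,  0.23950164]), 'tcp_rot': array([[ 9.13121843e-01,  4.07685251e-01, -1.11182004e-03],
       [ 4.07686758e-01, -9.13119000e-01,  2.28035081e-03],
       [-8.55586139e-05, -2.53551244e-03, -9.99996782e-01]]), 'ft_force': array([-0.06284352,  0.01196626, -0.06378124]), 'wrist_torque': array([-0.0260646 ,  0.04677555,  0.00258932]), 'grasp_force': 0.0, 'opening': 0.09300174415757925}
top 0.9959375 {'mtx': array([[585.2870705 ,   0.        , 326.09237784],
       [  0.        , 585.2870705 , 244.39989723],
       [  0.        ,   0.        ,   1.        ]]), 'D': array([-0.02139226,  0.        ,  0.        ,  0.        ,  0.        ]), 'rvec': array([ 2.1496586 , -2.14717111,  0.15821514]), 'tvec': array([0.00565899, 0.56899217, 1.37084912])}
scene 0.9961490885416666 {'mtx': array([[497.95890223,   0.        , 310.80889424],
       [  0.        , 497.95890223, 244.27236769],
       [  0.        ,   0.        ,   1.        ]]), 'D': array([0.02671984, 0.        , 0.        , 0.        , 0.        ]), 'rvec': array([ 2.10130759,  0.80287594, -0.39696261]), 'tvec': array([-0.44305912, -0.18923179,  1.42481982])}
```

View pics/top0.png

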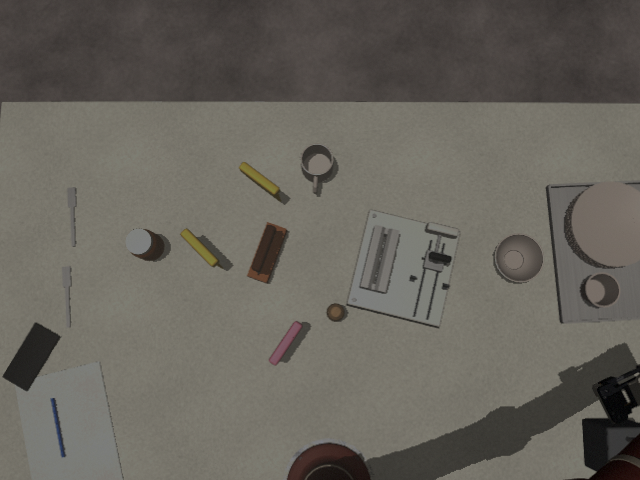

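View pics/scene0.png

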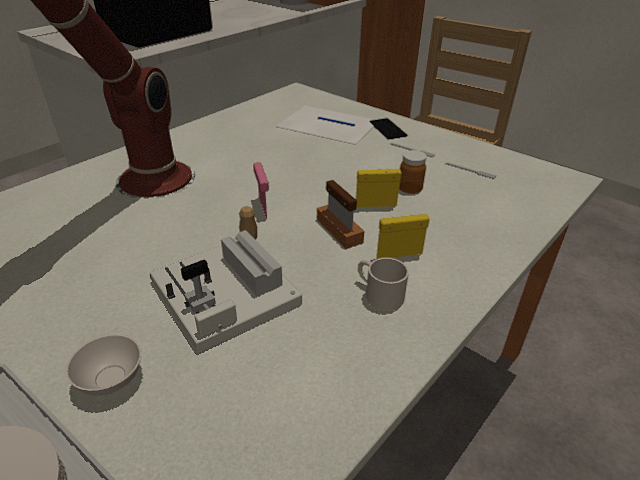

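Top view: the rest with its dark handle is at about (268,252), the dock's block at (380,260), the bar at (438,258), the fins at (413,278)/(446,286), the shaker at (336,312) and the mug at (317,165). The scene view shows the scraper upright in the rest, with pink and yellow decoys nearby.

```bash
cat > m.py <<'E'
from h import *
def rect(P,t):
    P=P.astype(np.float32)
    (c,s,a)=cv2.minAreaRect(P[:,:2]*1000); 
    if s[0]<s[1]: s=s[::-1]; a+=90
    a=(a+90)%180-90
    print(t,len(P),"c",np.round(c,1),"size",np.round(s,1),"ang",round(a,1),"z",np.round(np.percentile(P[:,2],[2,50,98])*1000,1))
W={n:np.load(n+"0.npz") for n in("top","scene")}
box={"top":{"rest":(240,215,295,290),"dock":(340,200,470,335),"shk":(322,298,350,326)},
"scene":{"rest":(312,175,368,250),"dock":(145,225,305,358),"shk":(236,203,260,242)}}
for n in W:
    w=W[n]["w"]; im=W[n]["im"]; hsv=cv2.cvtColor(im,cv2.COLOR_BGR2HSV)
    def sel(b,z0,z1,m=None):
        x0,y0,x1,y1=box[n][b]; M=np.zeros((480,640),bool); M[y0:y1,x0:x1]=1
        M&=(w[...,2]>z0)&(w[...,2]<z1)
        if m is not None: M&=m
        return M
    brown=(hsv[...,1]>80)
    dark=hsv[...,2]<60
    print(n)
    rect(w[sel("rest",.07,.13)],"handle"); rect(w[sel("rest",.025,.042,brown)],"resttop")
    rect(w[sel("dock",.02,.13)],"dock all"); rect(w[sel("dock",.074,.088)],"block/housing")
    rect(w[sel("dock",.095,.14)],"bar")
    M=sel("dock",.04,.068,dark); k,L,S,C=cv2.connectedComponentsWithStats(M.astype(np.uint8))
    for i in range(1,k):
        if S[i,4]>4: rect(w[L==i],f"dark {S[i]}")
    M=sel("dock",.074,.088); k,L,S,C=cv2.connectedComponentsWithStats(M.astype(np.uint8))
    for i in range(1,k):
        if S[i,4]>30: rect(w[L==i],f"high {S[i]}")
    rect(w[sel("shk",.05,.1)],"shaker")
E
python3 m.py
```

```text
top
handle 502 c [551.5 150. ] size [109.9  23.3] ang -19.6 z [ 95.4 114.3 120.4]
resttop 684 c [552.  149.7] size [140.9  50.9] ang -19.7 z [28.1 34.  39.6]
dock all 9353 c [ 499.  -170.6] size [280.3 243.1] ang -14.1 z [23.  30.5 84.4]
block/housing 1352 c [ 542.6 -138.9] size [344.3 146.4] ang -58.9 z [74.3 78.5 84.5]
bar 156 c [ 529.3 -251.2] size [47.  15.1] ang 75.0 z [104.3 125.1 130.4]
dark [426 226  30  12  71] 71 c [ 594.4 -265.5] size [70.7 11.8] ang 66.5 z [41.5 55.  67.5]
dark [384 234   3   2   5] 5 c [ 591.  -134.7] size [5.5 0.3] ang 70.7 z [46.5 52.9 61.8]
dark [429 258   6   5  15] 15 c [ 530.3 -245.1] size [13.8  5.5] ang 57.9 z [44.8 52.  64.2]
dark [438 261   8   4  11] 11 c [ 525.1 -270.5] size [18.   3.3] ang 76.1 z [44.9 49.  52.4]
dark [411 276   6   3  12] 12 c [ 488.3 -200.9] size [10.4  2.6] ang 76.5 z [42.7 54.8 65.2]
dark [443 285   6   2  11] 11 c [ 469.1 -275.8] size [9.8 2.2] ang 80.4 z [42.6 57.4 66.5]
dark [360 287  11   3  11] 11 c [463.  -85.9] size [23.4  0.6] ang 76.2 z [43.8 54.6 66.6]
high [430 223  28  13 108] 108 c [ 600.6 -271.8] size [65.2
[... 1287 characters left out ...]
c [ 555.  -240.8] size [7.2 4.8] ang 90.0 z [40.5 45.5 48.4]
dark [199 303   5   3   6] 6 c [ 549.5 -263. ] size [8.6 2.7] ang -87.2 z [42.  46.7 48. ]
high [236 230  46  43 565] 565 c [ 537.  -103.6] size [153.   27.7] ang -14.9 z [74.2 78.3 81.2]
high [221 237  44  42 531] 531 c [ 528.  -138.2] size [151.9  23.9] ang -14.0 z [74.4 78.5 81.1]
high [193 281   8   8  40] 40 c [ 534.1 -255.2] size [13.3  8. ] ang 57.2 z [74.6 81.8 87.4]
high [215 302  12  11  33] 33 c [ 607.5 -259.4] size [28.  10.3] ang -74.3 z [74.1 74.8 76.9]
high [195 310  19  10  62] 62 c [ 599.5 -291.7] size [30.7 17.4] ang 81.7 z [74.  74.9 76.9]
shaker 396 c [449.6 -57. ] size [135.5  42.6] ang -40.8 z [51.5 76.4 82.7]
```

Request:
move_arm:
  steps:
    - [0,14.3,37.2,0,0,0,-0.038]
    - [0,14.3,37.2,0,0,0,-0.038]
    - [0,14.3,37.2,0,0,0,-0.038]
    - [0,14.3,37.2,0,0,0,-0.038]
    - [0,14.3,37.2,0,0,0,-0.038]
    - [0,14.3,37.2,0,0,0,-0.038]
    - [0,14.3,37.2,0,0,0,-0.038]
    - [0,14.3,37.2,0,0,0,-0.038]
    - [0,14.3,37.2,0,0,0,-0.038]
    - [0,14.3,37.2,0,0,0,-0.038]
  force: 25

```text
time: 1.35
position: [0.408, -0.2202, 0.2404]
tcp_rot: [[0.999, 0.039, -0.0], [0.039, -0.999, 0.0], [-0.0, -0.0, -1.0]]
ft_force: [1.0, 0.2, -0.5]
opening: 0.0929
grasp_force: 0.0
```

Request:
move_arm:
  steps:
    - [0,14.3,37.2,0,0,0,-0.038]
    - [0,14.3,37.2,0,0,0,-0.038]
    - [0,14.3,37.2,0,0,0,-0.038]
    - [0,14.3,37.2,0,0,0,-0.038]
    - [0,14.3,37.2,0,0,0,-0.038]
    - [0,14.3,37.2,0,0,0,-0.038]
    - [0,14.3,37.2,0,0,0,-0.038]
    - [0,14.3,37.2,0,0,0,-0.038]
    - [0,14.3,37.2,0,0,0,-0.038]
    - [0,14.3,37.2,0,0,0,-0.038]

```text
time: 2.6
position: [0.551, 0.1516, 0.2402]
tcp_rot: [[0.942, -0.335, -0.001], [-0.335, -0.942, -0.0], [-0.001, 0.001, -1.0]]
ft_force: [1.1, -0.2, 0.7]
opening: 0.0924
grasp_force: 0.0
```

Request:
move_arm:
  steps:
    - [0,0,0,0,0,0,0]
    - [0,0,0,0,0,0,0]

```text
time: 2.85
position: [0.5505, 0.1494, 0.2401]
tcp_rot: [[0.943, -0.334, -0.001], [-0.334, -0.943, -0.001], [-0.001, 0.002, -1.0]]
ft_force: [1.1, -0.2, -0.3]
opening: 0.093
grasp_force: 0.0
```

```bash
cat > r.py <<'E'
def rect(P,t):
    import cv2,numpy as np
    P=P.astype(np.float32)
    if len(P)<5: print(t,len(P)); return
    (c,s,a)=cv2.minAreaRect(P[:,:2]*1000)
    if s[0]<s[1]: s=s[::-1]; a+=90
    a=(a+90)%180-90
    print(t,len(P),"c",np.round(c,1),"size",np.round(s,1),"ang",round(a,1),"z",np.round(np.percentile(P[:,2],[2,50,98])*1000,1),"med",np.round(np.median(P,0)*1000,1))
E
python3 - <<'E'
from h import *; from r import *
im,d,w,st=shot("wrist"); cv2.imwrite("pics/w1.png",im); np.savez("w1.npz",im=im,w=w)
R=st["tcp_rot"]; print(st["position"],np.degrees(np.arctan2(R[1,0],R[0,0])),R[:,2],st["qpos"])
near=np.hypot(w[...,0]-.5515,w[...,1]-.150)<.075
rect(w[near&(w[...,2]>.108)&(w[...,2]<.13)],"handle top"); rect(w[near&(w[...,2]>.03)&(w[...,2]<.039)],"rest top")
E
```

```text
[0.55047891 0.14935925 0.24012516] -19.519794350918453 [-0.00129589 -0.00147427 -0.99999807] [ -18.42005504   28.10900924    1.56028381   95.1943225    -0.80791764
   56.8038604  -126.11994306]
handle top 3177 c [551.  149.6] size [108.2  22. ] ang -19.6 z [111.3 115.3 117. ] med [555.1 148.2 115.3]
rest top 3138 c [550. 150.] size [139.4  50.1] ang -19.6 z [33.3 34.8 36.3] med [568.6 143.2  34.8]
```

Request:
move_arm:
  steps:
    - [0,0.5,0.3,-34,0,0,0]
    - [0,0,0,-34,0,0,0]
    - [0,0,0,-34,0,0,0]
    - [0,0,0,-20,0,0,0]
    - [0,0,0,-12,0,0,0]
    - [0,0,0,0,0,0,0]
    - [150,0,0,0,0,0,0]
    - [255,0,0,0,0,0,0]
    - [255,0,0,0,0,0,0]
    - [255,0,0,0,0,0,0]
  force: 30

```text
time: 4.15
position: [0.5515, 0.1508, 0.1069]
tcp_rot: [[0.943, -0.334, 0.0], [-0.334, -0.943, 0.0], [0.0, -0.0, -1.0]]
ft_force: [-0.0, -0.7, -0.3]
opening: 0.0578
grasp_force: 0.0
```

Request:
move_arm:
  steps:
    - [255,0,0,0,0,0,0]
    - [255,0,0,0,0,0,0]
    - [255,0,0,0,0,0,0]
    - [255,0,0,0,0,0,0]

```text
time: 4.65
position: [0.5514, 0.1508, 0.1066]
tcp_rot: [[0.943, -0.334, -0.0], [-0.334, -0.943, -0.0], [-0.0, 0.0, -1.0]]
ft_force: [-0.2, -0.9, -0.7]
opening: 0.0216
grasp_force: 30.0
```

Request:
move_arm:
  steps:
    - [255,0,0,15,0,0,0]
    - [255,0,0,25,0,0,0]
    - [255,0,0,35,0,0,0]
    - [255,0,0,35,0,0,0]
    - [255,0,0,10,0,0,0]
    - [255,0,0,0,0,0,0]

```text
time: 5.4
position: [0.5512, 0.1507, 0.2268]
tcp_rot: [[0.943, -0.334, 0.0], [-0.334, -0.943, 0.0], [0.0, -0.0, -1.0]]
ft_force: [-0.6, -0.5, -2.3]
opening: 0.0222
grasp_force: 30.0
```

Request:
move_arm:
  steps:
    - [255,-1.9,-20,0,0,0,0.0098]
    - [255,-1.9,-27,0,0,0,0.0098]
    - [255,-1.9,-32,0,0,0,0.0098]
    - [255,-2,-32,0,0,0,0.0098]
    - [255,-2,-32,0,0,0,0.0098]
    - [255,-2,-32,0,0,0,0.0098]
    - [255,-2,-32,0,0,0,0.0098]
    - [255,-2,-27,0,0,0,0.0098]
    - [255,-2,-22,0,0,0,0.0098]
    - [255,-1.8,-15,0,0,0,0.0098]

```text
time: 6.65
position: [0.5306, -0.1213, 0.2249]
tcp_rot: [[0.971, -0.241, -0.004], [-0.241, -0.971, 0.0], [-0.004, 0.001, -1.0]]
ft_force: [-0.3, -0.2, -2.6]
opening: 0.0216
grasp_force: 30.0
```

Request:
move_arm:
  steps:
    - [255,0,0,0,0,0,0]
    - [255,0,0,0,0,0,0]

```text
time: 6.9
position: [0.532, -0.1188, 0.2262]
tcp_rot: [[0.971, -0.238, -0.001], [-0.238, -0.971, 0.001], [-0.001, -0.001, -1.0]]
ft_force: [0.0, -0.5, -2.1]
opening: 0.0218
grasp_force: 30.0
```

```bash
python3 - <<'E'
from h import *; from r import *
for n in("wrist","scene","top"):
    im,d,w,st=shot(n); cv2.imwrite(f"pics/{n}2.png",im)
    R=st["tcp_rot"]; P=st["position"]; print(n,P,np.degrees(np.arctan2(R[1,0],R[0,0])),st["opening"],st["ft_force"])
    ex=np.array([.9703,-.2419]); ey=np.array([.2419,.9703]); c=np.array([.532,-.12])
    q=np.stack([(w[...,:2]-c)@ex,(w[...,:2]-c)@ey],-1); z=w[...,2]
    rect(w[(abs(q[...,0])<.09)&(abs(q[...,1])<.05)&(abs(z-.079)<.006)],"block top")
    if n!="top":
        rect(w[(np.hypot(*np.moveaxis(q,-1,0))<.07)&(z>.19)&(z<.25)&(abs(q[...,1])<.02)],"handle")
        rect(w[(np.hypot(*np.moveaxis(q,-1,0))<.07)&(z>.105)&(z<.19)&(abs(q[...,1])<.03)],"blade")
E
```

```text
wrist [ 0.53196753 -0.11875891  0.22624705] -13.780232649628074 0.021793744485925904 [ 0.03575563 -0.48873908 -2.1134457 ]
block top 4168 c [ 545.6 -123.9] size [118.1  60.1] ang -13.8 z [73.8 79.6 81.2] med [ 574.3 -136.4   79.6]
handle 10572 c [ 531.8 -118.6] size [109.9  39.5] ang -23.0 z [213.  234.9 246.7] med [ 543.3 -123.7  234.9]
blade 51 c [ 584.1 -132.6] size [3.  0.3] ang 76.5 z [133.3 169.6 189.6] med [ 584.1 -132.8  169.6]
scene [ 0.53205289 -0.11857915  0.22635799] -13.751614888950554 0.021915821004938073 [-0.25332278  0.71230329 -1.74270192]
block top 1135 c [ 531.  -120.2] size [155.3  61.4] ang -13.6 z [73.4 78.3 80.9] med [ 540.2 -122.4   78.3]
handle 707 c [ 536.2 -120.4] size [106.4  39.2] ang -23.9 z [192.  230.8 247.7] med [ 552.3 -131.1  230.8]
blade 646 c [ 532.2 -119.7] size [112.1   4.4] ang -13.2 z [129.2 157.8 189. ] med [ 540.7 -121.8  157.8]
top [ 0.53211734 -0.11867257  0.22648953] -13.74418796503415 0.021493031469739618 [-0.82375654 -0.71551209 -2.36699206]
block top 291 c [496.1 -93.5] size [68.4 25.9] ang -14.1 z [73.6 78.7 83.9] med [496.3 -91.8  78.7]
```

Request:
move_arm:
  steps:
    - [255,-0.8,-1.2,-20,0,0,-0.004]
    - [255,0,0,-20,0,0,0]
    - [255,0,0,-10,0,0,0]
    - [255,0,0,-8,0,0,0]
    - [255,0,0,-6,0,0,0]
    - [255,0,0,-6,0,0,0]
    - [255,0,0,0,0,0,0]

```text
time: 7.92
position: [0.531, -0.1214, 0.1564]
tcp_rot: [[0.97, -0.244, -0.001], [-0.244, -0.97, 0.0], [-0.001, -0.0, -1.0]]
ft_force: [-0.4, -0.1, -1.9]
opening: 0.0218
grasp_force: 30.0
```

Request:
move_arm:
  steps:
    - [255,0,0,-8,0,0,0]
    - [255,0,0,-8,0,0,0]
    - [255,0,0,-6,0,0,0]
    - [255,0,0,-4,0,0,0]
    - [255,0,0,-3,0,0,0]
    - [255,0,0,-1,0,0,0]
    - [255,0,0,0,0,0,0]

```text
time: 8.8
position: [0.5313, -0.1215, 0.1268]
tcp_rot: [[0.97, -0.244, 0.0], [-0.244, -0.97, -0.0], [0.0, -0.0, -1.0]]
ft_force: [0.2, -0.4, -2.0]
opening: 0.0217
grasp_force: 30.0
```

Request:
move_arm:
  steps:
    - [255,0,0,-1,0,0,0]
    - [255,0,0,-1,0,0,0]
    - [255,0,0,0,0,0,0]

```text
time: 9.18
position: [0.5314, -0.1215, 0.1265]
tcp_rot: [[0.97, -0.244, 0.001], [-0.244, -0.97, -0.0], [0.001, -0.0, -1.0]]
ft_force: [-2.8, 0.4, 8.0]
opening: 0.0217
grasp_force: 30.0
```

Request:
move_arm:
  steps:
    - [200,0,0,1,0,0,0]
    - [100,0,0,0,0,0,0]
    - [0,0,0,0,0,0,0]
    - [0,0,0,0,0,0,0]
    - [0,0,0,0,0,0,0]
    - [0,0,0,0,0,0,0]
    - [0,0,0,15,0,0,0]
    - [0,0,0,30,0,0,0]
    - [0,0,0,40,0,0,0]
    - [0,0,0,35,0,0,0]

```text
time: 10.42
position: [0.5314, -0.1215, 0.2482]
tcp_rot: [[0.97, -0.244, 0.002], [-0.244, -0.97, -0.0], [0.002, -0.0, -1.0]]
ft_force: [0.2, -0.4, 0.2]
opening: 0.093
grasp_force: 0.0
```

Request:
move_arm:
  steps:
    - [0,-2,-13,5,0,0,0.157]
    - [0,-2,-13,0,0,0,0.157]
    - [0,-2,-13,0,0,0,0.157]
    - [0,-2,-13,0,0,0,0.157]
    - [0,-2,-13,0,0,0,0.157]
    - [0,-2,-13,0,0,0,0.157]
    - [0,-2,-13,0,0,0,0.157]
    - [0,-2,-13,0,0,0,0.157]
    - [0,-2,-13,0,0,0,0.157]
    - [0,-2,-13,0,0,0,0.157]

```text
time: 11.68
position: [0.511, -0.2521, 0.2518]
tcp_rot: [[0.24, 0.971, 0.001], [0.971, -0.24, -0.001], [-0.001, 0.001, -1.0]]
ft_force: [-0.2, -0.0, -0.1]
opening: 0.0928
grasp_force: 0.0
```

Request:
move_arm:
  steps:
    - [0,0,0,0,0,0,0]
    - [0,0,0,0,0,0,0]

```text
time: 11.92
position: [0.5113, -0.2508, 0.2512]
tcp_rot: [[0.246, 0.969, 0.001], [0.969, -0.246, 0.0], [0.0, 0.001, -1.0]]
ft_force: [0.2, -0.5, -0.3]
opening: 0.0933
grasp_force: 0.0
```

```bash
cat > look.py <<'E'
from h import *; from r import *; import sys
ex=np.array([.9703,-.2419]); ey=np.array([.2419,.9703]); c=np.array([.5315,-.1205])  # slot
for n in("wrist","scene","top"):
    im,d,w,st=shot(n); cv2.imwrite(f"pics/{n}{sys.argv[1]}.png",im); hsv=cv2.cvtColor(im,cv2.COLOR_BGR2HSV)
    R=st["tcp_rot"]; P=st["position"]; print(n,np.round(P*1000,1),"tcp q",np.round([(P[:2]-c)@ex*1000,(P[:2]-c)@ey*1000],1),np.degrees(np.arctan2(R[1,0],R[0,0])).round(1),st["ft_force"].round(1),st["grasp_force"])
    w=w.copy(); w[...,:2]=np.stack([(w[...,:2]-c)@ex,(w[...,:2]-c)@ey],-1)   # slot frame xy
    x,y,z=np.moveaxis(w,-1,0)
    A=lambda xa,xb,ya,yb,za,zb:w[(x>xa)&(x<xb)&(y>ya)&(y<yb)&(z>za)&(z<zb)]
    rect(A(-.08,.08,-.02,.02,.1,.15),"handle(slot fr)")
    rect(A(-.08,.08,-.02,.02,.128,.15),"handle top")
    rect(A(-.09,.09,-.05,.05,.074,.085),"block")
    rect(A(-.1,.08,-.165,-.095,.12,.135),"bar top"); rect(A(-.1,.08,-.165,-.095,.098,.135),"bar")
    rect(A(-.1,.01,-.1,-.08,.042,.066),"fin+"); rect(A(-.1,.01,-.18,-.16,.042,.066),"fin-")
E
python3 look.py 3
```

```text
wrist [ 511.3 -250.8  251.2] tcp q [  11.9 -131.3] 75.7 [ 0.2 -0.5 -0.3] 0.0
handle(slot fr) 5768 c [-0.6 -2.4] size [110.   22.7] ang -0.2 z [114.8 135.2 137. ] med [ -0.8  -4.1 135.2]
handle top 5266 c [-0.6 -2.2] size [110.   22.5] ang -0.2 z [130.8 135.3 137.1] med [ -0.9  -2.9 135.3]
block 7267 c [-0.9  0.4] size [150.4  61.1] ang 0.2 z [75.5 79.5 81.2] med [  0.5 -12.9  79.5]
bar top 925 c [  29.5 -129.9] size [50.6 13.9] ang 89.6 z [121.9 127.1 128.7] med [  29.3 -128.3  127.1]
bar 1004 c [  29.6 -129.9] size [50.7 14. ] ang -89.9 z [113.4 127.  128.7] med [  29.  -126.7  127. ]
fin+ 66 c [-22.7 -90.1] size [12.1  2.8] ang 88.4 z [44.6 61.2 62.9] med [-22.1 -89.9  61.2]
fin- 58 c [ -22.4 -169.6] size [11.9  2.8] ang -88.2 z [44.8 61.1 62.9] med [ -22.2 -167.7   61.1]
scene [ 511.4 -250.6  251.1] tcp q [  11.9 -131.1] 75.8 [-0.2  0.1  0.4] 0.0
handle(slot fr) 621 c [ 1.6 -2.4] size [110.8  22.1] ang -0.5 z [108.9 132.2 136.5] med [ 14.8  -7.  132.2]
handle top 392 c [ 1.2 -2.2] size [110.   21.6] ang -0.5 z [128.7 134.  136.6] med [  8.3  -3.8 134. ]
block 840 c [ 0.8 -0.1] siz
[... 443 characters left out ...]
 -20.4 -168.2   52.9]
top [ 511.4 -250.5  251. ] tcp q [  11.9 -131. ] 75.8 [-0.6 -0.8 -0. ] 0.0
handle(slot fr) 494 c [ 0.4 -1.5] size [109.9  22.2] ang -0.3 z [117.9 134.1 139.5] med [ -1.5  -0.7 134.1]
handle top 461 c [ 0.5 -1.5] size [109.7  22.1] ang -0.4 z [128.9 134.2 139.5] med [ -1.1  -1.2 134.2]
block 982 c [0.1 0.5] size [150.3  60.3] ang 0.2 z [74.6 78.9 84.1] med [-4.6 11.5 78.9]
bar top 73 c [  30.2 -117.8] size [27.6 14.4] ang 87.6 z [121.4 125.9 131.3] med [  29.5 -118.5  125.9]
bar 94 c [  30.5 -119.5] size [30.9 15.3] ang 88.0 z [108.1 124.9 131. ] med [  28.4 -117.9  124.9]
fin+ 13 c [-21.8 -87.7] size [12.   6.3] ang 70.5 z [42.2 58.5 65.5] med [-22.7 -88.1  58.5]
fin- 0
```

Request:
move_arm:
  steps:
    - [0,8.7,-1.6,0,0,0,0]
    - [0,8.8,-1.5,-15,0,0,0.004]
    - [0,0,0,-34,0,0,0]
    - [0,0,0,-34,0,0,0]
    - [0,0,0,-30,0,0,0]
    - [0,0,0,-20,0,0,0]
    - [0,0,0,0,0,0,0]
    - [255,0,0,0,0,0,0]
    - [255,0,0,0,0,0,0]
    - [255,0,0,0,0,0,0]
  force: 40

```text
time: 13.32
position: [0.5291, -0.2547, 0.1184]
tcp_rot: [[0.241, 0.971, 0.001], [0.971, -0.241, -0.001], [-0.0, 0.002, -1.0]]
ft_force: [0.3, -0.4, -1.0]
opening: 0.068
grasp_force: 0.0
```

Request:
move_arm:
  steps:
    - [255,0,0,0,0,0,0]
    - [255,0,0,0,0,0,0]
    - [255,0,0,0,0,0,0]
    - [255,0,0,0,0,0,0]
    - [255,0,0,0,0,0,0]

```text
time: 13.95
position: [0.5286, -0.2545, 0.1176]
tcp_rot: [[0.241, 0.971, -0.0], [0.971, -0.241, 0.0], [0.0, -0.0, -1.0]]
ft_force: [-0.0, 0.1, 0.5]
opening: 0.0177
grasp_force: 0.0
```

Now wait for contact, then pull 52 mm along dock −x: (−50.6, +12.6).

Request:
move_arm:
  steps:
    - [255,0,0,0,0,0,0]
    - [255,0,0,0,0,0,0]
    - [255,0,0,0,0,0,0]

```text
time: 14.32
position: [0.5296, -0.2547, 0.1177]
tcp_rot: [[0.24, 0.971, 0.002], [0.971, -0.24, -0.0], [0.0, 0.002, -1.0]]
ft_force: [3.8, -0.0, -4.2]
opening: 0.0135
grasp_force: 40.0
```

Request:
move_arm:
  steps:
    - [255,-5,1.25,0,0,0,0]
    - [255,-6,1.5,0,0,0,0]
    - [255,-6,1.5,0,0,0,0]
    - [255,-6,1.5,0,0,0,0]
    - [255,-6,1.5,0,0,0,0]
    - [255,-6,1.5,0,0,0,0]
    - [255,-6,1.5,0,0,0,0]
    - [255,-5,1.25,0,0,0,0]
    - [255,-4.6,1.1,0,0,0,0]
    - [255,0,0,0,0,0,0]

```text
time: 15.58
position: [0.4802, -0.2426, 0.1177]
tcp_rot: [[0.24, 0.971, 0.005], [0.971, -0.24, -0.001], [0.0, 0.005, -1.0]]
ft_force: [7.4, -2.2, -7.6]
opening: 0.0137
grasp_force: 40.0
```

Request:
move_arm:
  steps:
    - [255,0,0,0,0,0,0]
    - [255,0,0,0,0,0,0]

```text
time: 15.82
position: [0.4805, -0.2426, 0.1177]
tcp_rot: [[0.24, 0.971, 0.005], [0.971, -0.24, -0.001], [0.0, 0.005, -1.0]]
ft_force: [7.3, -2.1, -7.5]
opening: 0.0137
grasp_force: 40.0
```

```bash
python3 look.py 4
```

```text
wrist [ 480.5 -242.6  117.7] tcp q [ -20.  -130.8] 76.1 [ 7.3 -2.1 -7.5] 39.99857197981328
handle(slot fr) 10100 c [ -1. -11.] size [108.3   5.2] ang -0.4 z [113.6 131.1 135.7] med [ -0.2 -12.3 131.1]
handle top 6280 c [ -1. -11.] size [108.3   5.1] ang -0.4 z [128.5 133.5 135.9] med [  0.4 -11.5 133.5]
block 16503 c [-0.7 -9.9] size [150.5  41.3] ang -0.1 z [74.5 79.4 81. ] med [ -2.  -18.1  79.4]
bar top 3750 c [ -20.8 -126.9] size [37.7 37.7] ang -45.3 z [120.9 127.2 134.1] med [ -20.8 -122.8  127.2]
bar 4973 c [ -20.8 -126.8] size [38.  37.7] ang -45.6 z [102.2 126.6 133.8] med [ -20.8 -122.7  126.6]
fin+ 121 c [-22.5 -92. ] size [16.5  3.9] ang -82.8 z [42.6 61.4 62.9] med [-22.8 -88.5  61.4]
fin- 0
scene [ 480.5 -242.6  117.7] tcp q [ -20.  -130.8] 76.1 [ 7.8 -2.2 -7.4] 39.99851163011044
handle(slot fr) 622 c [ 2.2 -1.7] size [112.6  23.3] ang -0.6 z [108.8 132.3 136.7] med [ 14.8  -6.8 132.3]
handle top 395 c [ 2.2 -1.9] size [112.6  23. ] ang 0.4 z [128.8 134.  137. ] med [  7.   -3.8 134. ]
block 848 c [ 0.7 -0.3] size [153.1  61.4] ang 0.8 z [74.3 78.5 83.4] med [ 26.1 -13.
[... 394 characters left out ...]
8.8   52.5]
top [ 480.5 -242.6  117.7] tcp q [ -20.  -130.8] 76.1 [ 7.5 -1.8 -6.9] 39.99861215706915
handle(slot fr) 494 c [-0.1 -1.5] size [109.5  22.2] ang -0.3 z [116.9 133.9 138.8] med [ -1.   -0.7 133.9]
handle top 461 c [ 0.1 -1.5] size [109.2  22.1] ang -0.4 z [128.7 134.1 138.8] med [ -0.2  -1.1 134.1]
block 972 c [0.2 0.7] size [150.6  60.5] ang 0.1 z [74.4 78.9 84. ] med [-4.4 12.  78.9]
bar top 8 c [ -17.4 -107.7] size [8.9 3.4] ang -18.0 z [120.4 125.  132.4] med [ -17.2 -107.9  125. ]
bar 14 c [ -18.8 -106.8] size [11.4  4.4] ang -5.3 z [104.8 121.1 131.9] med [ -18.6 -105.8  121.1]
fin+ 13 c [-22.6 -89.1] size [11.  3.] ang 88.1 z [42.8 60.5 63.6] med [-23.2 -88.6  60.5]
fin- 0
```

Request:
move_arm:
  steps:
    - [255,-1.7,0.4,0,0,0,0]
    - [255,0,0,0,0,0,0]
    - [255,0,0,0,0,0,0]
    - [255,0,0,0,0,0,0]

```text
time: 16.48
position: [0.479, -0.2422, 0.1177]
tcp_rot: [[0.24, 0.971, 0.006], [0.971, -0.24, -0.001], [0.0, 0.006, -1.0]]
ft_force: [8.5, -2.9, -7.6]
opening: 0.0135
grasp_force: 40.0
```

```bash
python3 look.py 5 | head -9; python3 - <<'E'
import cv2,numpy as np
a=cv2.imread("pics/wrist5.png");b=cv2.imread("pics/scene5.png")
cv2.imwrite("pics/c5.png",cv2.resize(np.hstack([a,b]),(800,300)))
E
```

```text
wrist [ 479.  -242.2  117.7] tcp q [ -21.5 -130.8] 76.1 [ 8.5 -2.9 -7.6] 39.99872602522373
handle(slot fr) 10151 c [ -1.1 -11. ] size [108.2   5.3] ang -0.2 z [113.5 131.2 135.7] med [ -0.3 -12.4 131.2]
handle top 6360 c [ -1.1 -11. ] size [108.2   5.3] ang -0.2 z [128.4 133.5 135.9] med [  0.4 -11.5 133.5]
block 16448 c [ -0.5 -10.1] size [150.9  41.3] ang -0.3 z [74.5 79.4 81. ] med [ -2.2 -18.1  79.4]
bar top 3771 c [ -22.5 -126.8] size [37.8 37.4] ang -45.7 z [120.8 127.2 134.1] med [ -22.3 -122.8  127.2]
bar 4999 c [ -22.5 -126.8] size [37.8 37.4] ang -45.7 z [101.9 126.6 133.8] med [ -22.7 -122.7  126.6]
fin+ 125 c [-23.  -91.9] size [16.4  3.1] ang -87.4 z [42.6 61.3 62.8] med [-23.1 -89.   61.3]
fin- 0
scene [ 479.  -242.2  117.7] tcp q [ -21.5 -130.8] 76.1 [ 7.6 -2.3 -7.8] 39.99866056255996
```

View pics/c5.png

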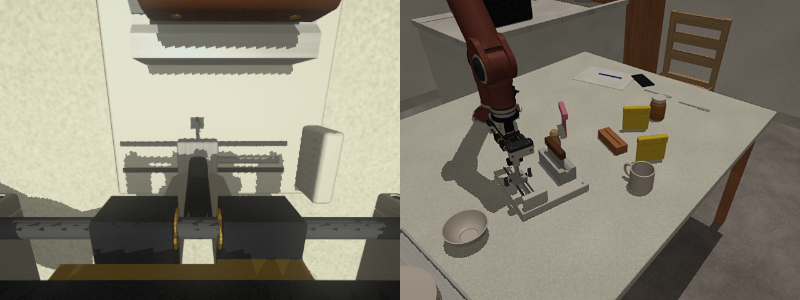

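The pictures show the scraper seated in the dock's block (scene at about (552,145)) and the bar held between the fingers in line with the fin (wrist at about (197,125)). In the dock frame the bar is at x = −22.5 mm and the fin at about −22.7 mm.

```bash
python3 -c "
from station import arm
print(arm.sign_off())"
```

```text
the job is handed in; nothing more can be done
None
```

The scraper is fully home in the dock's slot and let go, and the job was handed in at about 16.6 s with the gripper still holding the slide within about 0.5 mm of the mark; the judge's verdict was not shown.

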